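# Find the case cover that rocks and snap it home

### The arm

A 7-joint arm with a two-finger parallel gripper is mounted at the origin on the work surface; the furniture and walls round the work are solid. World frame = base frame: x ahead of the robot, y to its left, z up, the work surface at z = 0. Lengths are in mm, angles in rad, forces in N, time in s.
With the tool pointing down it reaches from about 400 to 750 mm from the base axis. Payload 19.5 kg.
Tool frame: the origin (TCP) lies midway between the tips of the shut fingers; the grasp point (between the pads) lies 19 mm behind it (env.tcp_to_grasp is the distance from the TCP to the grasp point, in mm); z points along the fingers, y is the line along which they close (so a half turn about z gives the same grasp; the last joint's range is limited). The gripper opens to 85 mm and grips with 20 to 120 N. Pads are 22 mm wide; open, the fingers measure 114 mm over their backs; the gripper's body (76 mm by 85 mm) begins 54 mm behind the grasp point. The pads swing forward as they close: fully open they stand 13 mm farther back than shut.
Start: joints at [1.272, 0.707, -0.028, 1.485, 0.022, 0.951, -0.075], TCP at [146.036, -556.119, 231.268] pointing down, gripper open.
Joint ranges: [-2.71, 2.71], [-0.32, 2.16], [-1.57, 1.52], [0, 2.45], [-1.46, 4.6], [0, 2.02], [-2.83, 2.83]. Speed limits (rad/s): [1.89, 1.89, 2.57, 2.57, 3.01, 3.01, 3.01].

### API

Orientations are given as a rotation vector (axis times angle).
In Python, from station import env gives the robot as it stands.
- The arm moves only by the tool arm_command, never from a script. Its argument "commands" is a list of rows, each a list of 4 numbers: the shift along the tool's x, y, z as a fraction of full scale, then the turn about the tool's z as a fraction of full scale. A call has 1 to 20 rows; each row is the pose to reach, as a shift and turn from the pose commanded when the call began, along the tool's axes at that moment; what a row does not reach only later rows make up. Full scale, the value 1, is 10 cm for a shift and pi/2 rad for a turn. A row lasts 1/8 s, in which the tool goes at most 62.5 mm and 10.7 degrees, less where a joint would pass 70% of its speed; a pose out of reach is approached as far as the arm can. A call with a number of a shift or a turn outside -1 to 1 is refused whole. A call with a gripper value outside its range is refused whole. "gripper" is the opening, from -1 (shut) to 1 (fully open), set as the call begins (left out, the last holds). The fingers move at their own pace and stop on an object; "force" is the grip in N (left out, the last holds). Time passes only in rows, so rows that repeat a pose let the fingers close. It gives the time, the measured TCP pose, the force, the opening and the grip force at its end, in the units of the state.
- env.state(): the state, without advancing time (a new reading comes with each control period).
- env.snapshot(name): name is "scene" or "top"; returns a dict with "img" (400x640x3 uint8, blue, green, red), "z_map" (400x640 float32, mm along the optical axis (not along the pixel's ray), 0 where there is no reading), "fx", "fy", "cx", "cy" (pixels), "world_to_cam" (4x4, takes a point from world to camera coordinates). Camera axes: x right, y down, z forward; pixel columns grow to the right and rows downward; lengths in mm; the calibration is good to about 2 mm. A picture is of the moment at which its call begins.
- env.hand_in(): hands the job in; it is judged then, once.
The state is a dict: "time_s": time; "q": joint angles; "joint_velocities": joint speeds; "joint_efforts": joint torques, N m; "position": TCP position; "ee_rot": TCP orientation; "ft_force": force on the tool from outside, world axes, zero at the start; "moment": the same for the moment, N m; "opening": finger opening in mm; "gripper_force": force on a finger pad.
Only numpy, scipy, OpenCV 4.12 (cv2) and the standard library are available. Lean on these libraries where they do the work, as an engineer would, in place of code of your own. Each camera call takes 0.05 s, during which the arm holds its last target. There are 200 camera calls.

### The job

One of the four orange covers of the small-parts case is not snapped in, so pins would spill when the case is carried. Press the covers with a fingertip near one end to find the one that rocks (gives under the finger while its other end lifts), then press that one down in the middle until it snaps in flush like the other three. Only press: do not lift a cover or pry one out, and leave the things round the case where they are.

Things in the scene. Friction and masses are not known exactly. Their poses are not given: they have to be found in the camera images.
- case: Dark small-parts case, 155 (x) by 232 (y) mm, rim 50 mm above the bench; heavy, does not move. Origin: centre of its underside, z up; the handle juts 42 mm from its -x side. Four pockets, centres at x +-36.5, y +-56.5 mm, a cover in each, resting on a ledge at both y ends, 38 mm above the bench. A sprung catch, 12 mm wide, juts in half-way along both long sides of a pocket.
- cover_1: Orange cover, one of four identical ones: 58 (x) by 100 (y) by 12 mm, 3 grip ribs at either end, a round pad in the middle, about 80 g. Origin: centre of its underside; z up, axes as the case's. May be in any pocket. Seated: underside 38 mm above the bench, top flush with the rim, rigid under a finger at any point; 1.5 mm play sideways.
- cover_2: Orange cover, one of four identical ones: 58 (x) by 100 (y) by 12 mm, 3 grip ribs at either end, a round pad in the middle, about 80 g. Origin: centre of its underside; z up, axes as the case's. May be in any pocket. The one that is not seated lies level on its two catches, underside 5 mm higher than a seated one (43 mm above the bench).
- cover_3: Orange cover, one of four identical ones: 58 (x) by 100 (y) by 12 mm, 3 grip ribs at either end, a round pad in the middle, about 80 g. Origin: centre of its underside; z up, axes as the case's. May be in any pocket. A light press (1 N) on the loose one, 35 to 42 mm from its middle along y, tips that end down onto its ledge and lifts the other by 6 mm, tilt 0.12 rad; let go, it levels again.
- cover_4: Orange cover, one of four identical ones: 58 (x) by 100 (y) by 12 mm, 3 grip ribs at either end, a round pad in the middle, about 80 g. Origin: centre of its underside; z up, axes as the case's. May be in any pocket. The loose one, pressed straight down at its pad with about 10 N, drives the catches back and snaps down 5 mm. Pressed at an end it does not seat.
- driver: a screwdriver with a green handle, 27x27x196 mm, lying in front of the case; origin: centre of its underside, its length along its y
- tin: a low round grey tin, 71 mm across, 30 mm high, standing beside the case; origin: centre of its underside
- turned_knob: a turned wooden knob, 27 mm across, 30 mm high, standing beside the case; origin: centre of its underside

How it is judged:
By the outcome, as a careful person would: the job done as asked, in the order asked, and still so for the second after the job is handed in, with the robot touching nothing.
It also fails if it takes over 48 s, if anything falls off the work surface, if the arm or the gripper's body presses on something with over 40 N, if the wrist force passes 120 N, or if a joint passes its speed limit or range.

## Working session

There is one attempt and no reset: what is moved stays moved. The work goes in short steps, Python scripts to look and compute and a tool call to move; the robot and the scene stay as the last step left them, time stands still between calls to the robot, and variables do not carry over. Pictures are saved under pics/ and viewed, at most 10 in all, crops included, and the job is handed in when it is done.

Besides the shell and the picture viewer there is one more tool, called after "Emit:" by a JSON object that holds its "op" and its "data". arm_command: Moves the arm, as the interface text tells. Shift numbers are shares of 10 cm and turn numbers shares of pi/2 rad, none past 1 either way. Its arguments: {"type":"object","properties":{"commands":{"type":"array","items":{"type":"array","items":{"type":"number","minimum":-1,"maximum":1}}},"gripper":{"type":"number"},"force":{"type":"number"}},"required":["commands"]}

```bash
mkdir -p pics
cat > h.py <<'E'
import numpy as np, cv2
from station import env
def world(s):
    z=s["z_map"]; v,u=np.mgrid[:z.shape[0],:z.shape[1]]
    c=np.stack([(u-s["cx"])/s["fx"]*z,(v-s["cy"])/s["fy"]*z,z,np.ones_like(z)],-1)
    w=(c@np.linalg.inv(s["world_to_cam"]).T)[...,:3]; w[z<=0]=np.nan
    return w
def orange(s):
    h=cv2.cvtColor(s["img"],cv2.COLOR_BGR2HSV)
    return cv2.inRange(h,(5,140,80),(22,255,255))
E
python3 - <<'E'
from h import *
for n in("top","scene"):
    s=env.snapshot(n); cv2.imwrite(f"pics/{n}0.png",s["img"]); w=world(s); m=orange(s)
    k,l,st,c=cv2.connectedComponentsWithStats(m)
    print(n,np.linalg.inv(s["world_to_cam"])[:3,3].round())
    for i in range(1,k):
        if st[i,4]>200:
            p=w[l==i]; p=p[~np.isnan(p[:,0])]; print(st[i],c[i].round(),np.median(p,0).round(1),p[:,2].std().round(1))
print({k:np.round(v,3) for k,v in env.state().items()})
E
```

```text
top [ 405. -349.  911.]
[ 282  158   48   37 1108] [305. 176.] [ 512.8 -284.5   50. ] 2.4
[ 327  174   48   38 1124] [350. 192.] [ 475.4 -392.2   49.9] 3.0
[ 592  180   48   68 2071] [619. 211.] [ 436.3 -993.9   79.3] 20.7
[ 271  187   48   37 1103] [295. 205.] [ 443.6 -260.7   50. ] 4.3
[ 316  203   49   38 1128] [340. 221.] [ 406.6 -367.9   55. ] 4.5
scene [173. 160. 659.]
[132   0  69   8 263] [166.   3.] [ 2603.  -2120.   -807.2] 6.0
[ 431    0   64   68 3045] [459.  32.] [ 420.  -946.3   86.7] 34.7
[  49   27   59   47 1228] [76. 52.] [ 2622.2 -1387.4  -805.1] 5.4
[ 200   55  129   48 1928] [270.  72.] [ 1532.  -1771.7  -805.1] 5.0
[   0   58  145   84 3966] [ 64. 100.] [ 2315.2 -1019.5  -804.6] 4.8
[423  87  17  27 240] [432. 103.] [ 358.6 -591.3  127. ] 20.1
[260  96  29  19 221] [274. 105.] [ 1368.3 -1513.6  -804.2] 4.5
[184 105  30  16 225] [197. 112.] [ 1665.2 -1276.8  -804.8] 4.5
[ 290  161   64   44 1424] [321. 182.] [ 473.8 -387.8   47.7] 1.2
[ 317  180   67   50 1773] [350. 204.] [ 403.5 -361.8   52.8] 2.8
[ 237  189   69   50 1707] [270. 213.] [ 511.5 -281.4   47.9] 1.3
[ 263  212   72   56 1981] [298. 239.] [ 442.4 -256.3   47.9] 1.5
[115 221  36  44 648] [132. 241.] [1359.5 -509.8 -803.4] 3.8
{'time_s': np.float64(0.1), 'q': array([ 1.272,  0.707, -0.028,  1.485,  0.022,  0.951, -0.076]), 'joint_velocities': array([ 0.002, -0.002, -0.001, -0.001,  0.001,  0.   , -0.   ]), 'joint_efforts': array([ 4.0000e-03, -8.8428e+01,  1.2370e+00, -2.3645e+01,  1.7000e-02,
        5.0000e-03, -0.0000e+00]), 'position': array([ 145.971, -555.942,  230.899]), 'ee_rot': array([-3.115, -0.402,  0.   ]), 'ft_force': array([0.327, 0.35 , 0.091]), 'moment': array([-0.014, -0.021,  0.036]), 'gripper_force': np.float64(0.0), 'opening': np.float64(84.965)}
```

View image.

View pics/top0.png

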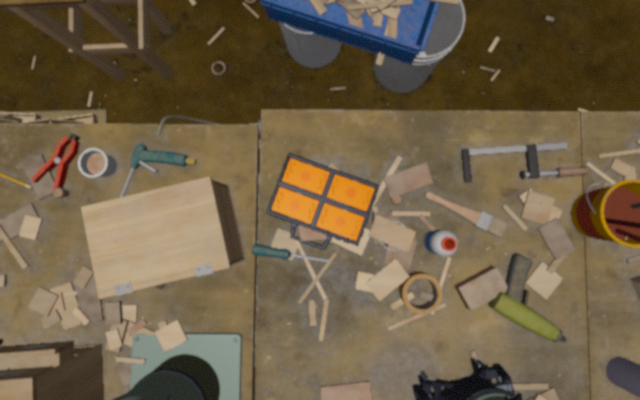

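View pics/scene0.png

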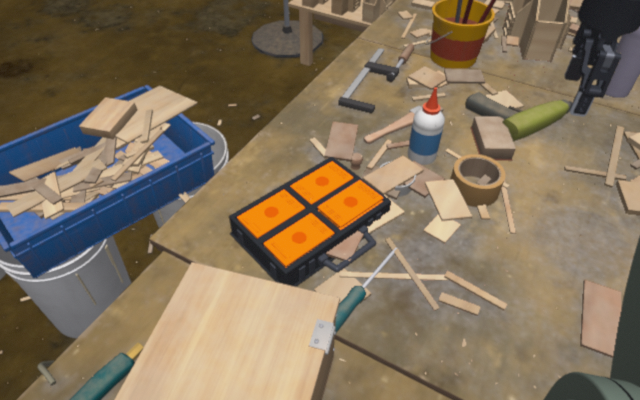

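Run:
```python
from h import *
from scipy.spatial.transform import Rotation as R
s=env.snapshot("top"); w=world(s); m=orange(s)
k,l,st,c=cv2.connectedComponentsWithStats(m)
for i in range(1,k):
    if 900<st[i,4]<1500:
        p=w[l==i]; p=p[~np.isnan(p[:,0])]; z=np.median(p[:,2]); p=p[abs(p[:,2]-z)<2]
        r=cv2.minAreaRect(p[:,:2].astype(np.float32)); print(z.round(1),np.round(r[0],1),np.round(r[1],1),r[2])
# other tall things
q=w[...,2]
print(R.from_rotvec(env.state()["ee_rot"]).as_matrix().round(4))
```

```text
50.0 [ 513.2 -284.2] [101.8  60.8] 70.92190551757812
49.9 [ 475.1 -392.8] [101.7  60.7] 70.59164428710938
50.0 [ 444.1 -259.9] [101.8  59.8] 70.89519500732422
55.1 [ 405.4 -367.2] [99.7 57.6] 70.65291595458984
[[ 9.672e-01  2.540e-01 -2.000e-04]
 [ 2.540e-01 -9.672e-01  7.000e-04]
 [-0.000e+00 -7.000e-04 -1.000e+00]]
```

The top view shows the case at about (324,198). The covers' centres are at (305,176), (350,192), (295,205) and (340,221), and the handle is at (312,236). In the scene view the cover at (350,204) stands proud: 55 mm against 50 mm for the others. I'll press that one first, near its outer end.

Emit:
{"op": "arm_command", "data": {"commands": [[0.46,-0.14,0,0],[0.93,-0.28,0,0],[0.93,-0.28,0,0]], "gripper": -1, "force": 40}}

```text
time_s: 0.52
position: [232.1, -503.5, 231.2]
ee_rot: [-3.114, -0.41, -0.002]
ft_force: [0.2, -0.0, -0.4]
opening: 31.9
gripper_force: 0.0
```

Emit:
{"op": "arm_command", "data": {"commands": [[0.46,-0.14,0,0],[0.93,-0.28,0,0],[0.93,-0.28,0,0]]}}

```text
time_s: 0.9
position: [314.2, -453.0, 231.1]
ee_rot: [-3.114, -0.409, -0.002]
ft_force: [-1.3, -0.2, -0.1]
opening: -0.4
gripper_force: 0.0
```

Emit:
{"op": "arm_command", "data": {"commands": [[0.46,-0.14,0,0.1],[0.92,-0.28,0.1,0.2],[0.92,-0.28,0.4,0.3],[0.92,-0.28,0.8,0.376],[0.92,-0.28,0.8,0.376],[0.92,-0.28,0.8,0.376],[0.92,-0.28,0.8,0.376]]}}

```text
time_s: 1.78
position: [393.7, -405.0, 152.7]
ee_rot: [3.097, -0.52, 0.003]
ft_force: [-0.7, -0.3, -0.7]
opening: 0.1
gripper_force: 0.0
```

```bash
cat >> h.py <<'E'
from scipy.spatial.transform import Rotation as R
ey=np.array([np.cos(np.radians(70.8)),np.sin(np.radians(70.8)),0]); ex=np.array([ey[1],-ey[0],0])
C=np.array([405.4,-367.2,55])
def rep(t):
    s=env.state(); M=R.from_rotvec(s["ee_rot"]).as_matrix(); p=s["position"]
    print(s["time_s"],p.round(1),"F",s["ft_force"].round(1),"open",s["opening"].round(1))
    print("tool y",M[:,1].round(3),"cover frame",[((p-C)@e).round(1) for e in(ex,ey)],"shift tool",(M.T@(t-p)).round(1))
def heights():
    s=env.snapshot("top"); w=world(s); ok=(orange(s)>0)&~np.isnan(w[...,0]); P=w[ok]; 
    for a in(-53.5-20,-20,20): pass
    u=(P-C)@ex; v=(P-C)@ey
    for lo in range(-48,48,12):
        k=(abs(u)<25)&(v>=lo)&(v<lo+12)&(abs(P[:,2]-54)<15)
        print(lo+6,k.sum(),np.median(P[k,2]).round(1) if k.any() else None)
    return s
E
python3 -c "
from h import *
rep(C-38*ey)"
```

```text
Traceback (most recent call last):
  File "h.py", line 16, in rep
    print(s["time_s"],p.round(1),"F",s["ft_force"].round(1),"open",s["opening"].round(1))
                                                                   ^^^^^^^^^^^^^^^^^^
AttributeError: 'float' object has no attribute 'round'
```

```bash
sed -i 's/s\["opening"\].round(1)/s["opening"]/' h.py; sed -i '/for a in/d' h.py
python3 -c "
from h import *
rep(C-38*ey); heights()"
```

```text
1.775 [ 393.7 -405.   152.7] F [-0.7 -0.3 -0.7] open 0.125844863458268
tool y [-0.327 -0.945  0.001] cover frame [np.float64(1.4), np.float64(-39.6)] shift tool [-1.6 -1.6 97.7]
-42 0 None
-30 0 None
-18 0 None
-6 0 None
6 0 None
18 0 None
30 10 55.0
42 52 55.3
```

Emit:
{"op": "arm_command", "data": {"commands": [[0,0,0.45,0],[0,0,0.88,0],[0,0,0.88,0],[0,0,0.88,0]]}}

```text
time_s: 2.33
position: [394.1, -404.9, 65.1]
ee_rot: [3.097, -0.521, 0.002]
ft_force: [-0.2, -1.1, -0.3]
opening: 0.2
gripper_force: 0.0
```

```bash
python3 -c "
from h import *
rep(C-38*ey); heights()"
```

```text
2.325 [ 394.1 -404.9   65.1] F [-0.2 -1.1 -0.3] open 0.18121565909678644
tool y [-0.327 -0.945  0.001] cover frame [np.float64(1.7), np.float64(-39.4)] shift tool [-1.7 -1.4 10.1]
-42 0 None
-30 0 None
-18 0 None
-6 0 None
6 0 None
18 0 None
30 19 55.2
42 62 54.9
```

Emit:
{"op": "arm_command", "data": {"commands": [[-0.01,-0.01,0.06,0],[-0.01,-0.01,0.09,0],[-0.01,-0.01,0.105,0],[-0.01,-0.01,0.12,0],[-0.01,-0.01,0.12,0]]}}

```text
time_s: 3.0
position: [393.1, -403.0, 51.7]
ee_rot: [-3.098, 0.522, -0.001]
ft_force: [-1.6, 1.6, 10.8]
opening: 0.2
gripper_force: 5.0
```

```bash
python3 -c "
from h import *
rep(C-38*ey); heights()"
```

```text
3.0 [ 393.1 -403.    51.7] F [-1.6  1.6 10.8] open 0.1688882461282422
tool y [-0.328 -0.945 -0.   ] cover frame [np.float64(0.2), np.float64(-37.8)] shift tool [-0.1  0.2 -3.3]
-42 0 None
-30 0 None
-18 0 None
-6 0 None
6 0 None
18 0 None
30 18 59.0
42 60 59.1
```

The far end lifts from 55 to 59 mm and the pressed end gives, so this is the loose cover. I'll raise the finger, move to the pad and check that the cover levels.

Emit:
{"op": "arm_command", "data": {"commands": [[0,0,-0.1,0],[0,0,-0.2,0],[0,0,-0.2,0],[0,-0.2,-0.2,0],[0,-0.38,-0.2,0],[0,-0.38,-0.15,0],[0,-0.38,-0.15,0],[0,-0.38,-0.15,0]]}}

```text
time_s: 4.05
position: [405.2, -367.5, 66.2]
ee_rot: [3.098, -0.523, -0.0]
ft_force: [-0.7, -0.4, 0.2]
opening: 0.1
gripper_force: 0.0
```

```bash
python3 -c "
from h import *
rep(C); s=heights(); cv2.imwrite('pics/t2.png',cv2.resize(s['img'][130:270,240:420],None,fx=4,fy=4)); 
s=env.snapshot('scene'); cv2.imwrite('pics/s2.png',cv2.resize(s['img'][100:300,200:420],None,fx=3,fy=3))"
```

```text
4.05 [ 405.2 -367.5   66.2] F [-0.7 -0.4  0.2] open 0.11833446832145256
tool y [-0.328 -0.945  0.   ] cover frame [np.float64(-0.1), np.float64(-0.3)] shift tool [ 0.1 -0.3 11.2]
-42 0 None
-30 0 None
-18 0 None
-6 0 None
6 0 None
18 0 None
30 0 None
42 0 None
```

View pics/s2.png

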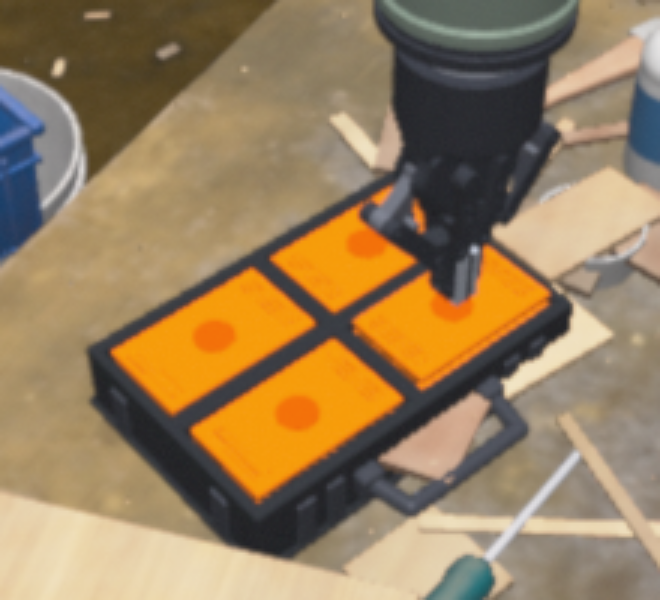

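The crop shows the loose cover level again and still proud, with the fingertip over its pad at crop (455,300). I'll press at the pad.

Emit:
{"op": "arm_command", "data": {"commands": [[0,0,0.07,0],[0,0,0.1,0],[0,0,0.12,0],[0,0,0.14,0],[0,0,0.155,0],[0,0,0.165,0],[0,0,0.165,0],[0,0,0.165,0]]}}

```text
time_s: 5.15
position: [405.4, -367.1, 50.1]
ee_rot: [-3.098, 0.522, -0.0]
ft_force: [-1.1, 1.4, 10.2]
opening: 0.1
gripper_force: 4.7
```

Emit:
{"op": "arm_command", "data": {"commands": [[0,0,0.015,0],[0,0,0.025,0],[0,0,0.025,0]]}}

```text
time_s: 5.52
position: [405.5, -367.2, 49.8]
ee_rot: [3.098, -0.522, 0.002]
ft_force: [-10.9, 11.1, 61.5]
opening: 0.0
gripper_force: 30.9
```

Emit:
{"op": "arm_command", "data": {"commands": [[0,0,-0.1,0],[0,0,-0.4,0],[0,0,-0.8,0],[-0.5,0.4,-1,0],[-1,0.8,-1,0],[-1,0.8,-1,0],[-1,0.8,-1,0]]}}

```text
time_s: 6.4
position: [284.8, -410.0, 147.3]
ee_rot: [-3.097, 0.523, -0.0]
ft_force: [1.1, -0.5, -0.3]
opening: -0.1
gripper_force: 0.0
```

Emit:
{"op": "arm_command", "data": {"commands": [[-0.5,0.4,-0.2,0],[-0.9,0.8,-0.2,0],[-0.9,0.8,-0.2,0],[-0.9,0.8,-0.2,0]]}}

```text
time_s: 6.9
position: [175.0, -455.6, 167.0]
ee_rot: [-3.098, 0.52, -0.001]
ft_force: [0.0, -0.0, 0.6]
opening: 0.3
gripper_force: 0.0
```

```bash
python3 -c "
from h import *
rep(C); heights(); s=env.snapshot('scene'); cv2.imwrite('pics/s3.png',cv2.resize(s['img'][100:300,200:420],None,fx=3,fy=3))"
```

```text
6.9 [ 175.  -455.6  167. ] F [ 0.  -0.   0.6] open 0.34918058075944125
tool y [-0.326 -0.945 -0.001] cover frame [np.float64(-188.5), np.float64(-159.2)] shift tool [ 188.9 -158.6  112.2]
-42 108 50.0
-30 110 50.2
-18 107 50.1
-6 108 50.0
6 111 50.2
18 109 49.7
30 108 50.0
42 108 50.2
```

View pics/s3.png

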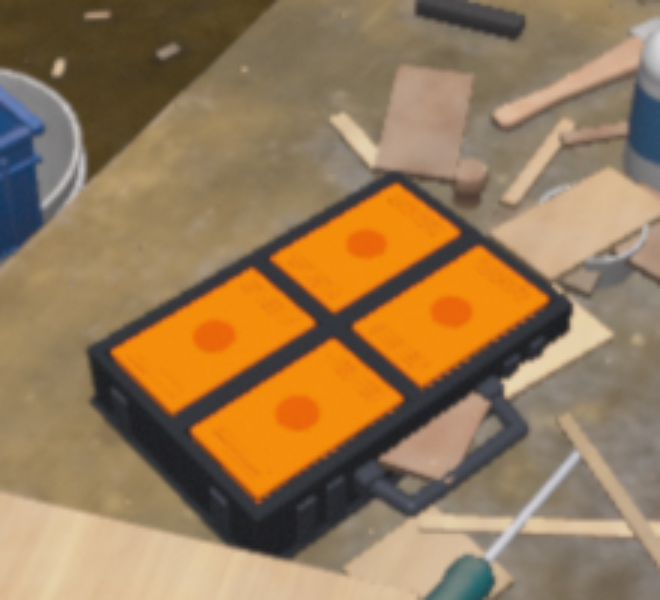

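The crop shows all four covers flush. The pressed one, at crop (452,312), now measures 50 mm along its whole length.

```bash
python3 -c "
from station import env
print(env.hand_in())"
```

```text
the job is handed in; nothing more can be done
None
```

The loose cover (handle side, robot's right) stood 5 mm proud, so it was the only one I end-pressed; it rocked, and I pressed it at its pad until it snapped in flush at 50 mm like the others and handed in, though that last push peaked at about 61 N at the wrist through the fingertip, well over the 10 N needed.

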